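# Find the high spot of a lazy Susan with a dial gauge

## Task

The round wooden tray of this lazy Susan has swollen at one place on its edge. Slide the dial gauge up to the tray until its plunger is pressed in by about a third of its stroke and let go of it; then take the tray by its knob and turn it round against the plunger to find the high spot, and leave it at rest with the top of the high spot right at the plunger, ready to be marked. Never jam the plunger at the end of its stroke or knock the gauge hard against the tray, and leave the other things on the worktop where they are.

Things in the scene. Friction and masses are not known exactly. Their poses are not given: they have to be found in the camera images.
- board: Fixed plywood board, 260 x 490 x 15 mm, that carries all of the work. Origin: on the worktop under the tray's bearing axis. Its +y axis points from the tray's bearing to the gauge, along the rail; z is up. The board extends from -140 to +350 mm in its y.
- axis (a point): Fixed point on the tray's vertical bearing axis, at plunger height (47.5 mm). The tray's edge is 122 mm from it all round but for one swollen place, about 0.8 rad wide, rising smoothly to 126 mm at its middle (0.3 mm less 6 degrees, 0.8 mm less 10 degrees to either side). Where it lies relative to the knob is unknown; it starts at least 0.7 rad from the plunger.
- tray: Brown wooden tray (24 mm thick, upper face at 59.5 mm) and the steel turning arm clamped on it, 16 mm wide, top at 66 mm, reaching 74 mm from the axis. They turn as one, two turns or more either way, and stay where left (friction about 0.2 N m). Origin on the bearing axis at worktop height; the x axis points along the arm to the knob.
- knob (a point): Middle of the part of the knob to grip: upright dark round wooden knob on the end of the turning arm, 18 mm diameter, from 66 to 108 mm above the worktop, 65 mm from the bearing axis. This point is at 90 mm height.
- gauge: Dial gauge on a slide along the board's y axis; friction about 6 N, stays where left, can slide at least 30 mm towards the tray from its start. Slide block 44 mm wide, top at 40 mm; on it a dial of 56 mm diameter, top at 62 mm, needle to 65 mm; behind it, away from the tray, an upright post. Origin at worktop height under the dial's centre; axes parallel to the board's.
- post (a point): Grip point of the gauge's black upright post, 65 mm behind the dial's centre: 16 mm thick along the slide, 30 mm across, from 40 to 115 mm above the worktop. This point is at 95 mm height.
- tip (a point): Foremost point of the plunger's round steel tip (8 mm diameter), 47.5 mm above the worktop, pointing at the bearing axis. It is 58 mm in front of the dial's centre when out. Moves with the plunger.
- plunger (a joint): The gauge's reading: how far the plunger is pressed in, 0 (out) to 0.010 m (end of stroke); spring 1 N at 0, 3.5 N at 10 mm. The black needle on the white dial shows it: 11 ticks, one per mm, 16 degrees apart; 5 mm points at the tray, 0 and 10 lie 80 degrees to either side, and from above the needle turns anticlockwise as the plunger goes in.
- mug: White mug, 82 mm diameter, 95 mm high; a bystander.
- jar: Closed glass jar, 72 mm diameter, 110 mm high; a bystander.
- sanding_block: Cork sanding block, 110 x 65 x 35 mm; a bystander.
- screwdriver: Black-handled screwdriver lying on the worktop; a bystander.

How it is judged (in metres and radians):
On the way, in this order (a step that is already met when the one before it is completed fails the run):
1. the gauge has been slid up and let go with its plunger pressed in by 1.5 to 5 mm against the tray (value of joint plunger between 0.0015 and 0.005 m and contact force between gauge and tray above 0.4 N and contact force between the fingers and gauge below 0.1 N), for 0.2 s.
2. the top of the high spot is brought to the plunger (tip at least 125.4 mm from the axis while it touches the tray) (horizontal distance between tip and axis above 0.1254 m and contact force between gauge and tray above 0.4 N), for 0.2 s.
At the end, for the whole second after the job is handed in: The gauge's plunger touches the tray's edge at the top of the high spot: its tip is at least 125.4 mm from the bearing axis (the top is 126 mm, so within about 9 degrees), and tray and gauge are at rest (all of step 2 and angular speed of tray below 0.03 rad/s and linear speed of gauge below 0.005 m/s).
It fails at once if the plunger is driven to the end of its stroke (beyond 9.7 mm) (value of joint plunger above 0.0097 m).
It fails at once if the gauge is knocked or pressed against the tray with over 10 N (contact force between gauge and tray above 10 N).
It fails at once if a bystander is moved by more than 25 mm (distance of any of mug, jar, sanding_block, screwdriver from where it was at the start of the episode above 0.025 m).
It also fails if it takes over 72 s, if anything falls off the work surface, if the arm or the gripper's body presses on something with over 40 N, if the wrist force passes 120 N, or if a joint passes its speed limit or range.

## Robot

A 7-joint arm with a two-finger parallel gripper is mounted at the origin on the work surface. World frame = base frame: x ahead of the robot, y to its left, z up, the work surface at z = 0. Lengths are in mm, angles in degrees, forces in N, time in s.
With the tool pointing down it reaches from about 375 to 925 mm from the base axis. Payload 3.1 kg.
Tool frame: the origin (TCP) lies at the very end of the fingers, on their centre line; the grasp point (between the pads) lies 19 mm behind it; z points along the fingers, y is the line along which they close (so a half turn about z gives the same grasp; the last joint's range is limited). The gripper opens to 85 mm and grips with 20 to 120 N. Pads are 22 mm wide; open, the fingers measure 114 mm over their backs; the gripper's body (76 mm by 85 mm) begins 54 mm behind the grasp point. The pads swing forward as they close: fully open they stand 13 mm farther back than shut.
Start: joints at [-77.281, 21.939, 2.515, 91.553, -1.026, 66.532, -2.859], TCP at [204.322, 617.054, 231.269] pointing down, gripper open.
Joint ranges: [-149.38, 149.38], [-23.57, 123.04], [-84.95, 90], [0, 143.3], [-89.99, 269.99], [3.08, 112.72], [-163.45, 163.45]. Speed limits (degrees/s): [159.86, 159.86, 180, 180, 180, 180, 180].

## Interface

Orientations are given as [roll, pitch, yaw] about the fixed x, y, z axes, in that order (R = Rz(yaw) Ry(pitch) Rx(roll)).
In Python, from plant import * gives the robot as it stands. The module is installed in compiled form; this text tells all that it offers.
- The arm moves only by the tool jog_arm, never from a script. Its argument "steps" is a list of rows, each a list of 3 entries, a list of its own where there are three numbers: the shift along the tool's x, y, z each as a share of 0.075 m, from -1 to 1, then the turn, a rotation vector about the tool's x, y, z each as a share of pi rad, from -1 to 1, then the opening, from -1 (shut) to 1 (fully open). A call has 1 to 20 rows; each row shifts and turns the commanded pose from where the row before left it, along the tool's axes as they then stand; what a row does not reach is not made up. A row lasts 1/10 s, in which the tool goes at most 50 mm and 8.59 degrees, less where a joint would pass 70% of its speed; a pose out of reach is approached as far as the arm can. A call with a number of a shift or a turn outside -1 to 1 is refused whole. A call with a gripper value outside its range is refused whole. The fingers move at their own pace and stop on an object; the grip force is fixed at half the most. Time passes only in rows, so rows that do not move let the fingers close. It gives the time, the measured TCP pose, the force, the opening and the grip force at its end, in the units of the state.
- get_obs(): the state, without advancing time (a new reading comes with each control period).
- read_camera(name): name is "scene" or "side" or "wrist"; returns the picture (384x512x3 uint8, red, green, blue); there is no depth.
- camera_model(name): a dict with "fx", "fy", "cx", "cy" (pixels), "dist_coeffs" ([k1, k2, p1, p2, k3] as OpenCV has them; the pictures are not rectified), "cam_to_world" (4x4, takes a point from camera to world coordinates). Camera axes: x right, y down, z forward; pixel columns grow to the right and rows downward; lengths in mm; the calibration is good to about 2 mm. A picture is of the moment at which its call begins: read the wrist's pose just before it. camera_model takes no time and is no camera call; for the wrist camera it gives the pose at the moment of the call.
- close_job(): hands the job in; it is judged then, once.
Trained networks look in the newest picture that a camera, given by its name, has taken for a name from the list of things; names that differ only in an ending like _2 or _b are one class to them, and where a whole thing is asked for, a point or a joint stands for the part that bears it (a point fixed in the world has none). Each returns a list of dicts, best first, with "score" (0 to 1); they miss things now and then, are a little off and sometimes report something else, mostly with a low value. They report only what shows in the picture. A call takes as long as a camera call.
- masks_of(camera, thing): "mask" (384x512 bool, what is visible of it) and "bbox" ([left, top, right, bottom] in pixels, round what is visible of it).
The state is a dict: "time_s": time; "joint_positions": joint angles; "qd": joint speeds; "joint_efforts": joint torques, N m; "tcp_pos": TCP position; "tool_rot": TCP orientation; "contact_force": force on the tool from outside, world axes, zero at the start; "torque": the same for the moment, N m; "finger_gap": finger opening in mm; "grasp_force": force on a finger pad.
Only numpy, scipy, OpenCV 4.12 (cv2) and the standard library are available. Lean on these libraries where they do the work, as an engineer would, in place of code of your own. Each camera call takes 0.05 s, during which the arm holds its last target. There are 200 camera calls.

## Working session

There is one attempt and no reset: what is moved stays moved. The work goes in short steps, Python scripts to look and compute and a tool call to move; the robot and the scene stay as the last step left them, time stands still between calls to the robot, and variables do not carry over. Pictures are saved under pics/ and viewed, at most 10 in all, crops included, and the job is handed in when it is done.

Besides the shell and the picture viewer there is one more tool, called after "Request:" in YAML: its name, and indented under it one key for each argument. jog_arm: Moves the arm, as the interface text tells. Its arguments: {"type":"object","properties":{"steps":{"type":"array","items":{"type":"array"}}},"required":["steps"]}

```bash
mkdir -p pics; cat > h.py <<'E'
from plant import *
import numpy as np, cv2
def ray(cam,uv):
    K=np.array([[cam['fx'],0,cam['cx']],[0,cam['fy'],cam['cy']],[0,0,1]])
    p=cv2.undistortPoints(np.array(uv,float).reshape(-1,1,2),K,np.array(cam['dist_coeffs']))[:,0]
    T=np.array(cam['cam_to_world']);d=np.c_[p,np.ones(len(p))]@T[:3,:3].T
    return T[:3,3],d
def atz(cam,uv,z):
    o,d=ray(cam,uv);return o+d*((z-o[2])/d[:,2])[:,None]
def proj(cam,P):
    K=np.array([[cam['fx'],0,cam['cx']],[0,cam['fy'],cam['cy']],[0,0,1]])
    T=np.linalg.inv(np.array(cam['cam_to_world']))
    return cv2.projectPoints(np.array(P,float).reshape(-1,1,3),cv2.Rodrigues(T[:3,:3])[0],T[:3,3],K,np.array(cam['dist_coeffs']))[0][:,0]
E
python3 - <<'E'
from h import *
ims=[]
for c in ["scene","side"]:
    im=read_camera(c);ims.append(im)
    m=camera_model(c);print(c,np.round(np.array(m['cam_to_world'])[:3,3]))
    for t,z in [("knob",90),("post",95),("tray",59.5),("gauge",60),("mug",50),("jar",50),("sanding_block",20),("screwdriver",10)]:
        r=masks_of(c,t)
        for q in r[:1]:
            ys,xs=np.nonzero(q['mask']);u=[xs.mean(),ys.mean()]
            print(t,round(q['score'],2),q['bbox'],np.round(u),np.round(atz(m,u,z)[0]))
cv2.imwrite("pics/a.png",cv2.cvtColor(cv2.resize(np.vstack(ims),(400,600)) if 0 else np.hstack(ims),cv2.COLOR_RGB2BGR)[:, :])
a=cv2.imread("pics/a.png");cv2.imwrite("pics/a.png",cv2.resize(a,(800,300),interpolation=cv2.INTER_AREA))
o=get_obs();print(o)
E
```

```text
scene [1390.  375.  748.]
knob 0.65 [184.7, 157.6, 254.5, 203.2] [220. 180.] [ 603. -141.   90.]
post 0.69 [245.2, 199.2, 275.6, 231.0] [262. 214.] [685.  51.  95.]
tray 0.73 [172.2, 157.8, 319.5, 270.3] [242. 209.] [659. -30.  60.]
gauge 0.76 [243.1, 199.7, 278.0, 234.6] [262. 215.] [648.  34.  60.]
mug 0.93 [140.5, 129.6, 166.2, 165.3] [153. 146.] [ 496. -509.   50.]
jar 0.61 [124.3, 155.1, 144.6, 195.4] [134. 177.] [ 689. -427.   50.]
sanding_block 0.85 [372.7, 231.7, 413.1, 269.8] [391. 251.] [559. 392.  20.]
screwdriver 0.55 [172.3, 226.0, 196.9, 245.4] [185. 232.] [ 782. -150.   10.]
side [ 555. -998. 1149.]
knob 0.67 [189.8, 207.8, 278.3, 285.5] [235. 246.] [ 538. -222.   90.]
post 0.56 [254.5, 164.1, 279.9, 208.5] [265. 185.] [634. -11.  95.]
tray 0.88 [193.1, 208.6, 282.3, 281.8] [235. 246.] [ 537. -200.   60.]
gauge 0.74 [197.8, 334.3, 247.4, 381.9] [218. 356.] [ 489. -520.   60.]
mug 0.79 [198.3, 335.0, 246.8, 381.7] [218. 356.] [ 490. -515.   50.]
jar 0.6 [283.8, 294.7, 313.3, 337.8] [298. 318.] [ 689. -423.   50.]
sanding_block 0.6 [216.9, 108.2, 251.5, 132.5] [235. 120.] [553. 386.  20.]
screwdriver 0.73 [310.1, 205.2, 322.1, 255.7] [318. 239.] [ 779. -153.   10.]
{'time_s': 0.9, 'joint_positions': array([-77.28040905,  21.93649251,   2.51567925,  91.55379938,
        -1.02574608,  66.53375732,  -2.8592727 ]), 'qd': array([ 0.0606504 , -0.02093118,  0.02146208,  0.01589288, -0.02898964,
       -0.02766972,  0.05497965]), 'joint_efforts': array([ 3.04455143e-04, -4.33440793e+01,  1.02316875e+00, -2.49920601e+01,
        1.06218943e-02,  1.78467635e-03,  1.01670267e-05]), 'tcp_pos': array([204.32289305, 617.03660712, 231.28548751]), 'tool_rot': array([-1.79998368e+02, -1.26839589e-03,  1.61678864e+02]), 'contact_force': array([-0.11356835,  0.17609937, -0.88517332]), 'torque': array([ 0.00565434, -0.03780781, -0.00892181]), 'grasp_force': 0.0, 'finger_gap': 85.60381651591031}
```

View pics/a.png

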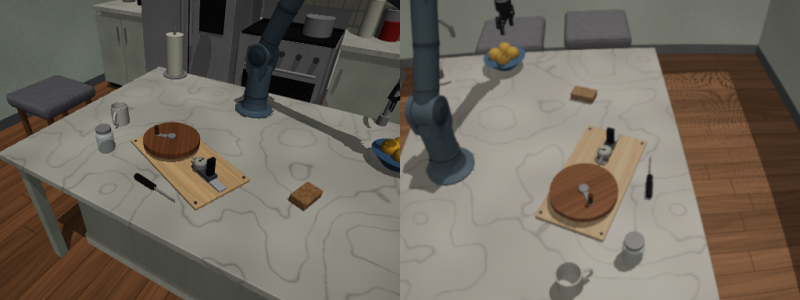

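The side view shows the tray near (232,246) px and the gauge up-right at (262,185) px (full 512 px scale), with the board at about 60° in the world. The bystanders stand clear. I'll move the wrist camera above the work.

Request:
jog_arm:
  steps:
    - [[-0.436,-0.408,-0.141],[0,0,0],1]
    - [[-0.436,-0.408,-0.141],[0,0,0],1]
    - [[-0.436,-0.408,-0.141],[0,0,0],1]
    - [[-0.436,-0.408,-0.141],[0,0,0],1]
    - [[-0.436,-0.408,-0.141],[0,0,0],1]
    - [[-0.436,-0.408,-0.141],[0,0,0],1]
    - [[-0.436,-0.408,-0.141],[0,0,0],1]
    - [[-0.436,-0.408,-0.141],[0,0,0],1]
    - [[-0.436,-0.408,-0.141],[0,0,0],1]
    - [[-0.436,-0.408,-0.141],[0,0,0],1]
    - [[-0.436,-0.408,-0.141],[0,0,0],1]
    - [[-0.436,-0.408,-0.141],[0,0,0],1]
    - [[-0.436,-0.408,-0.141],[0,0,0],1]
    - [[-0.436,-0.408,-0.141],[0,0,0],1]
    - [[-0.436,-0.408,-0.141],[0,0,0],1]
    - [[-0.436,-0.408,-0.141],[0,0,0],1]
    - [[-0.436,-0.408,-0.141],[0,0,0],1]
    - [[-0.436,-0.408,-0.141],[0,0,0],1]
    - [[0,0,0],[0,0,0],1]
    - [[0,0,0],[0,0,0],1]

```text
time_s: 2.9
tcp_pos: [590.0, -92.4, 421.6]
tool_rot: [-180.0, 0.0, 161.5]
contact_force: [-0.2, 0.3, 0.7]
finger_gap: 85.7
grasp_force: 0.0
```

```bash
python3 - <<'E'
from h import *
o=get_obs();print(o['time_s'],o['tcp_pos'],o['tool_rot'],o['joint_positions'])
m=camera_model('wrist');im=read_camera('wrist')
print(m['fx'],np.round(m['cam_to_world'],2))
import pickle;pickle.dump((m,im),open('w1.pkl','wb'))
for t,z in [("knob",90),("post",95),("tray",59.5),("gauge",60)]:
    for q in masks_of('wrist',t)[:1]:
        ys,xs=np.nonzero(q['mask']);u=[xs.mean(),ys.mean()]
        print(t,round(q['score'],2),q['bbox'],np.round(u),np.round(atz(m,u,z)[0]))
cv2.imwrite('pics/b.png',im[:,:,::-1])
E
```

```text
2.9 [590.00658929 -92.42200794 421.64825657] [-1.79971312e+02  5.87375030e-03  1.61479195e+02] [-29.67663714  12.09587003  41.73881711  85.3125505   -8.01324905
  85.64255548  83.51569709]
265.1589835445131 [[ 3.2000e-01  9.1000e-01  2.6000e-01  5.2317e+02]
 [ 9.5000e-01 -3.1000e-01 -9.0000e-02 -7.1270e+01]
 [-0.0000e+00  2.7000e-01 -9.6000e-01  5.6536e+02]
 [ 0.0000e+00  0.0000e+00  0.0000e+00  1.0000e+00]]
knob 0.76 [141.0, 73.1, 263.6, 202.2] [201. 138.] [ 530. -177.   90.]
post 0.74 [276.8, 142.4, 352.3, 169.6] [318. 154.] [623.  13.  95.]
tray 0.83 [136.1, 74.9, 264.8, 201.6] [201. 138.] [ 531. -184.   60.]
gauge 0.63 [275.0, 136.7, 353.6, 172.2] [318. 154.] [630.  20.  60.]
```

View pics/b.png

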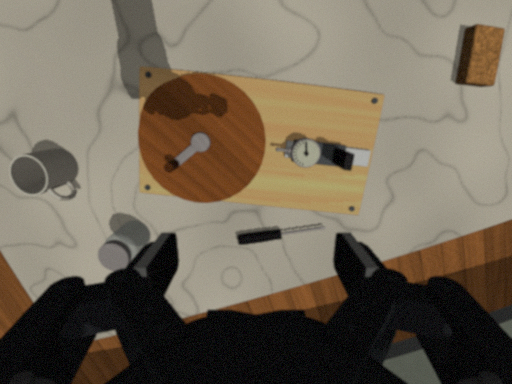

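The overhead view shows the hub at (201,143) px and the knob at its lower left, (172,164). The dial is at (305,152) and the post at (343,158). Next I'll compute positions and the edge profile.

```bash
python3 - <<'E'
from h import *
import pickle
from scipy.optimize import least_squares
m,im=pickle.load(open('w1.pkl','rb'))
for n,u,z in [('hub',(201,143),66),('knobtop',(171,164),108),('dial',(305,152),62),('posttop',(343,158),115),('s1',(148,74),15),('s2',(375,100),15),('s3',(352,209),15),('s4',(148,187),15)]:
    print(n,np.round(atz(m,u,z)[0],1))
# tray edge: saturation gradient along radial rays
c=atz(m,(201,143),59.5)[0]
hsv=cv2.cvtColor(im,cv2.COLOR_RGB2LAB).astype(np.float32)
th=np.radians(np.arange(0,360,4));rs=np.arange(105,142,.5)
def prof(c,z=59.5):
    out=[]
    for t in th:
        P=np.c_[c[0]+rs*np.cos(t),c[1]+rs*np.sin(t),np.full(len(rs),z)]
        p=proj(m,P).astype(np.float32)
        v=cv2.remap(im.astype(np.float32),p[:,:1],p[:,1:],cv2.INTER_LINEAR)[:,0]
        v=cv2.GaussianBlur(v,(1,9),0)
        g=np.linalg.norm(np.gradient(v,axis=0),axis=1);out.append(rs[g.argmax()])
    return np.array(out)
for k in range(3):
    r=prof(c)
    f=least_squares(lambda q:np.hypot(c[0]+r*np.cos(th)-q[0],c[1]+r*np.sin(th)-q[1])-q[2],[c[0],c[1],122],loss='soft_l1')
    c=np.array([f.x[0],f.x[1],59.5])
print(f.x);r=prof(c)
print([(int(np.degrees(t)),float(x)) for t,x in zip(th,r)])
E
```

```text
hub [ 539.9 -184.9   66. ]
knobtop [ 555.5 -239.1  108. ]
dial [618.8  -4.3  62. ]
posttop [639.3  48.3 115. ]
s1 [ 381.8 -246.6   15. ]
s2 [571.  165.1  15. ]
s3 [782.9  67.7  15. ]
s4 [ 592.4 -341.6   15. ]
[ 536.62975503 -185.7165367   121.69534765]
[(0, 122.0), (4, 121.5), (8, 122.5), (12, 122.0), (16, 122.5), (20, 122.0), (24, 122.5), (28, 122.0), (32, 121.5), (36, 122.0), (40, 122.5), (44, 121.5), (48, 122.0), (52, 122.5), (56, 121.5), (59, 122.0), (64, 122.0), (68, 121.0), (72, 121.5), (76, 121.5), (80, 121.5), (84, 121.5), (88, 121.5), (92, 121.5), (96, 122.0), (100, 120.5), (104, 121.0), (108, 121.0), (112, 121.5), (116, 120.5), (119, 121.0), (124, 121.0), (128, 120.5), (132, 120.5), (136, 120.5), (140, 120.5), (144, 121.0), (148, 120.5), (152, 122.5), (156, 123.5), (160, 123.0), (164, 125.0), (168, 122.0), (172, 123.0), (176, 122.5), (180, 120.5), (184, 121.5), (188, 121.5), (192, 123.0), (196, 123.5), (200, 124.0), (204, 124.5), (208, 124.5), (212, 125.5), (216, 124.0), (220, 123.0), (224, 122.5), (228, 122.0), (232, 121.0), (236, 120.0), (239, 121.0), (244, 120.5), (248, 120.0), (252, 121.0), (256, 121.0), (260, 121.5), (264, 121.0), (268, 121.0), (272, 121.0), (276, 122.0), (280, 121.0), (284, 121.0), (288, 122.0), (292, 121.5), (296, 121.5), (300, 122.5), (304, 120.5), (308, 122.0), (312, 121.0), (316, 121.5), (320, 121.5), (324, 122.0), (328, 121.0), (332, 122.0), (336, 122.0), (340, 121.5), (344, 122.0), (348, 122.0), (352, 122.0), (356, 122.5)]
```

Request:
jog_arm:
  steps:
    - [[-0.01,0.259,0.403],[0,0,0.0044],1]
    - [[-0.01,0.259,0.403],[0,0,0.0044],1]
    - [[-0.01,0.259,0.403],[0,0,0.0044],1]
    - [[-0.01,0.259,0.403],[0,0,0.0044],1]
    - [[-0.01,0.259,0.403],[0,0,0.0044],1]
    - [[-0.01,0.259,0.403],[0,0,0.0044],1]
    - [[-0.01,0.259,0.403],[0,0,0.0044],1]
    - [[-0.01,0.259,0.403],[0,0,0.0044],1]
    - [[0,0,0],[0,0,0],1]
    - [[0,0,0],[0,0,0],1]

```text
time_s: 4.15
tcp_pos: [650.7, 53.1, 179.5]
tool_rot: [-179.9, -0.1, 155.5]
contact_force: [0.1, -0.9, -0.0]
finger_gap: 85.5
grasp_force: 0.0
```

```bash
cat > look.py <<'E'
from h import *
import pickle,sys
o=get_obs();print(o['time_s'],o['tcp_pos'],o['tool_rot'])
m=camera_model('wrist');im=read_camera('wrist')
pickle.dump((m,im),open(sys.argv[1]+'.pkl','wb'))
x0,y0,x1,y1=map(int,sys.argv[2:6]);k=float(sys.argv[6])
cv2.imwrite('pics/%s.png'%sys.argv[1],cv2.resize(im[y0:y1,x0:x1,::-1],None,fx=k,fy=k,interpolation=cv2.INTER_CUBIC))
E
python3 look.py c 0 0 512 384 1.5
```

```text
4.15 [650.65918503  53.11478401 179.50631458] [-1.79929574e+02 -8.18570509e-02  1.55520163e+02]
```

View pics/c.png

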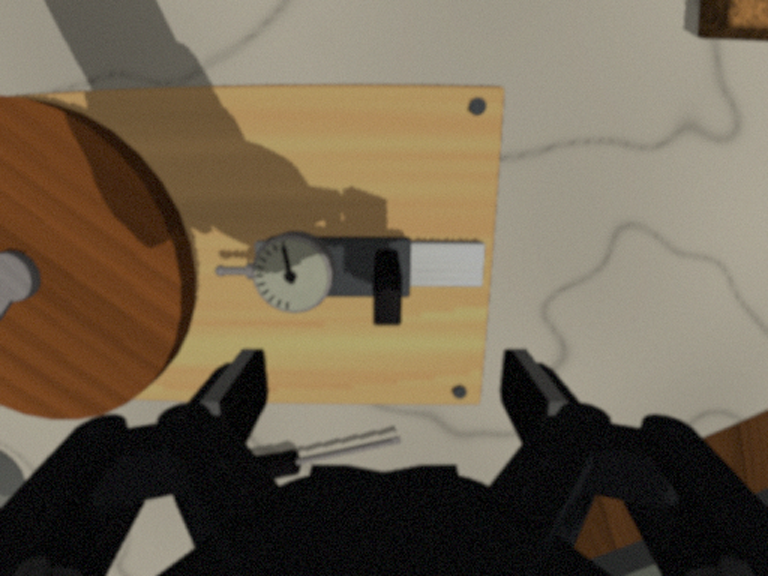

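The post's top face is at about (388,303) px in the enlarged picture, the dial at (292,272), the tip at (217,271) and the needle near 0.

```bash
python3 - <<'E'
from h import *
import pickle
m,im=pickle.load(open('c.pkl','rb'))
for n,u,z in [('dial',(292,272),62),('posttop',(388,303),115),('tip',(218,271),47.5),('edge',(196,285),59.5),('sA',(477,106),15),('sB',(459,392),15)]:
    print(n,np.round(atz(m,(u[0]/1.5,u[1]/1.5),z)[0],1))
E
```

```text
dial [620.5  -2.9  62. ]
posttop [651.3  54.2 115. ]
tip [599.3 -56.3  47.5]
edge [600.9 -70.   59.5]
sA [572.  161.9  15. ]
sB [783.4  64.2  15. ]
```

Request:
jog_arm:
  steps:
    - [[0.02,0.01,0.46],[0,0,0],1]
    - [[0.02,0.005,0.46],[0,0,0],1]
    - [[0,0,0.46],[0,0,0],1]
    - [[0,0,0],[0,0,0],1]
    - [[0,0,0],[0,0,0],-0.3]
    - [[0,0,0],[0,0,0],-1]
    - [[0,0,0],[0,0,0],-1]
    - [[0,0,0],[0,0,0],-1]
    - [[0,0,0],[0,0,0],-1]
    - [[0,0,0],[0,0,0],-1]
    - [[0,0,0],[0,0,0],-1]
    - [[0,0,0],[0,0,0],-1]

```text
time_s: 5.4
tcp_pos: [650.4, 54.8, 77.9]
tool_rot: [179.9, 0.1, 155.3]
contact_force: [-0.7, 1.1, 5.6]
finger_gap: 15.3
grasp_force: 59.1
```

```bash
python3 look.py d 100 60 420 300 2.4
```

```text
5.4 [650.40710254  54.76987746  77.90292899] [1.79888649e+02 9.12888968e-02 1.55346878e+02]
```

View pics/d.png

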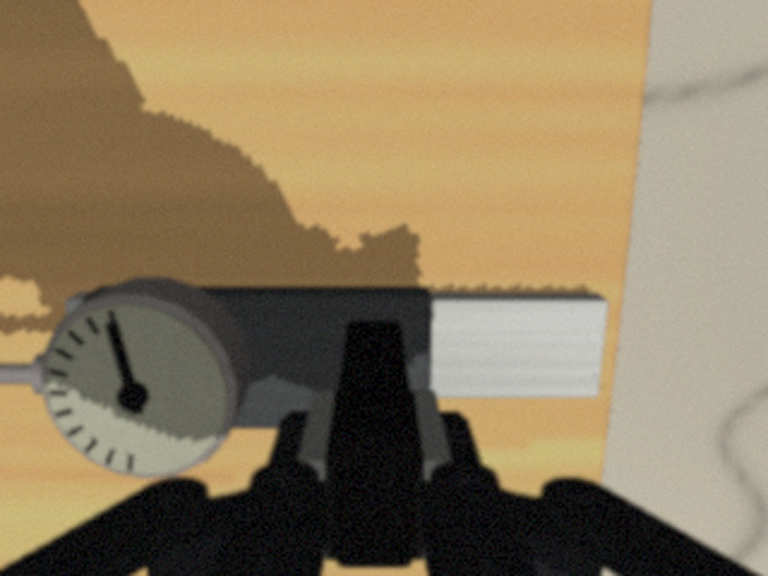

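Gripped (gap 15.3), with the needle at 0. I'll push about 18 mm and write a needle reader.

Request:
jog_arm:
  steps:
    - [[0,-0.03,0],[0,0,0],-1]
    - [[0,-0.03,0],[0,0,0],-1]
    - [[0,-0.03,0],[0,0,0],-1]
    - [[0,-0.03,0],[0,0,0],-1]
    - [[0,-0.03,0],[0,0,0],-1]
    - [[0,-0.03,0],[0,0,0],-1]
    - [[0,-0.03,0],[0,0,0],-1]
    - [[0,-0.03,0],[0,0,0],-1]
    - [[0,0,0],[0,0,0],-1]
    - [[0,0,0],[0,0,0],-1]

```text
time_s: 6.45
tcp_pos: [644.2, 41.3, 77.9]
tool_rot: [179.7, 0.2, 155.4]
contact_force: [2.3, 4.4, 4.7]
finger_gap: 15.6
grasp_force: 59.0
```

```bash
cat > needle.py <<'E'
from h import *
# needle reading: dark spoke on the dial face, dial centre c (world xy), gauge direction phi (deg, away from tray)
def reading(m,im,c,phi=65.3,z=63):
    g=cv2.cvtColor(im,cv2.COLOR_RGB2GRAY).astype(np.float32)
    a=np.arange(-100,101,2.);rs=np.arange(7,19,.5)
    best=[]
    for dx in np.arange(-4,4.1,1):
        for dy in np.arange(-4,4.1,1):
            t=np.radians(phi+180+a)
            P=np.stack([c[0]+dx+np.outer(np.cos(t),rs),c[1]+dy+np.outer(np.sin(t),rs),np.full((len(a),len(rs)),z)],-1)
            p=proj(m,P).reshape(len(a),len(rs),2).astype(np.float32)
            v=cv2.remap(g,p[...,0],p[...,1],cv2.INTER_LINEAR).mean(1)
            best.append((v.min(),a[v.argmin()],dx,dy))
    best.sort();b=best[:8]
    ang=np.median([x[1] for x in b]);return 5+ang/16,ang,best[0]
E
cat > rd.py <<'E'
from needle import *
import pickle,sys
o=get_obs();m=camera_model('wrist');im=read_camera('wrist');pickle.dump((m,im),open('r.pkl','wb'))
p=o['tcp_pos'];d=np.array([np.cos(np.radians(65.3)),np.sin(np.radians(65.3))])
c=p[:2]-65*d;print(o['time_s'],p,'axisdist post',np.hypot(*(p[:2]-[537.5,-185.5])),reading(m,im,c))
E
python3 rd.py; python3 - <<'E'
from needle import *
import pickle
m,im=pickle.load(open('d.pkl','rb'));print(reading(m,im,(650.4-27.2,54.8-59)))
cv2.imwrite('pics/e.png',cv2.resize(pickle.load(open('r.pkl','rb'))[1][130:290,60:300,::-1],None,fx=3,fy=3))
E
```

```text
6.45 [644.16854076  41.27624152  77.94054385] axisdist post 250.610537098968 (np.float64(0.0), np.float64(-80.0), (np.float32(10.84969), np.float64(-80.0), np.float64(-3.0), np.float64(-1.0)))
(np.float64(0.0), np.float64(-80.0), (np.float32(10.196411), np.float64(-78.0), np.float64(-1.0), np.float64(-1.0)))
```

View pics/e.png

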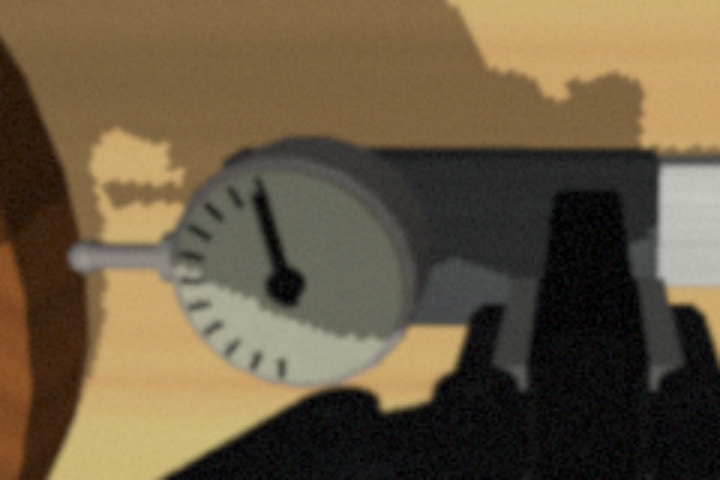

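The reader works and gives 0. The tip at (75,257) px is nearly at the tray edge, so I'll push on slowly.

Request:
jog_arm:
  steps:
    - [[0,-0.025,0],[0,0,0],-1]
    - [[0,-0.025,0],[0,0,0],-1]
    - [[0,-0.025,0],[0,0,0],-1]
    - [[0,0,0],[0,0,0],-1]
    - [[0,0,0],[0,0,0],-1]

```text
time_s: 7.0
tcp_pos: [642.0, 36.5, 77.9]
tool_rot: [179.7, 0.2, 155.5]
contact_force: [3.2, 4.8, 5.4]
finger_gap: 15.1
grasp_force: 59.0
```

```bash
python3 rd.py
```

```text
7.0 [641.96298247  36.47949832  77.93657226] axisdist post 245.33122993348712 (np.float64(0.25), np.float64(-76.0), (np.float32(9.815022), np.float64(-76.0), np.float64(3.0), np.float64(-2.0)))
```

Request:
jog_arm:
  steps:
    - [[0,-0.015,0],[0,0,0],-1]
    - [[0,-0.015,0],[0,0,0],-1]
    - [[0,-0.012,0],[0,0,0],-1]
    - [[0,0,0],[0,0,0],-1]
    - [[0,0,0],[0,0,0],-1]

```text
time_s: 7.55
tcp_pos: [641.1, 34.6, 78.0]
tool_rot: [179.6, 0.2, 155.5]
contact_force: [4.3, 6.4, 4.4]
finger_gap: 15.3
grasp_force: 58.9
```

```bash
python3 rd.py
```

```text
7.55 [641.07333802  34.58027649  77.95034441] axisdist post 243.2339705852635 (np.float64(2.25), np.float64(-44.0), (np.float32(11.975139), np.float64(-44.0), np.float64(-3.0), np.float64(-2.0)))
```

Request:
jog_arm:
  steps:
    - [[0,-0.016,0],[0,0,0],-1]
    - [[0,0,0],[0,0,0],-1]
    - [[0,0,0],[0,0,0],-1]

```text
time_s: 7.9
tcp_pos: [640.7, 33.6, 78.0]
tool_rot: [179.6, 0.2, 155.5]
contact_force: [3.3, 5.6, 3.9]
finger_gap: 15.2
grasp_force: 58.9
```

```bash
python3 rd.py
```

```text
7.9 [640.69386253  33.62935458  77.97539859] axisdist post 242.21198835377788 (np.float64(3.125), np.float64(-30.0), (np.float32(12.615886), np.float64(-28.0), np.float64(4.0), np.float64(3.0)))
```

Reading about 3.1 mm. I'll let go, wait, and rise.

Request:
jog_arm:
  steps:
    - [[0,0,0],[0,0,0],-0.3]
    - [[0,0,0],[0,0,0],0.2]
    - [[0,0,0],[0,0,0],0.5]
    - [[0,0,0],[0,0,0],1]
    - [[0,0,0],[0,0,0],1]
    - [[0,0,0],[0,0,0],1]
    - [[0,0,0],[0,0,0],1]
    - [[0,0,0],[0,0,0],1]

```text
time_s: 8.75
tcp_pos: [637.5, 28.7, 76.3]
tool_rot: [-180.0, -0.0, 155.3]
contact_force: [-0.1, 1.1, 0.4]
finger_gap: 85.4
grasp_force: 0.0
```

```bash
python3 rd.py
```

```text
8.75 [637.51015595  28.74359354  76.3040471 ] axisdist post 236.43677519736553 (np.float64(11.1875), np.float64(99.0), (np.float32(6.297689), np.float64(100.0), np.float64(4.0), np.float64(3.0)))
```

Request:
jog_arm:
  steps:
    - [[0,0,-0.4],[0,0,0],1]
    - [[0,0,-0.5],[0,0,0],1]
    - [[0,0,-0.5],[0,0,0],1]
    - [[0,0,0],[0,0,0],1]
    - [[0,0,0],[0,0,0],1]

```text
time_s: 9.3
tcp_pos: [638.4, 28.8, 182.8]
tool_rot: [179.9, 0.1, 155.3]
contact_force: [-0.3, 0.2, 0.1]
finger_gap: 85.2
grasp_force: 0.0
```

```bash
python3 look.py f 0 60 320 300 2.4; python3 - <<'E'
from needle import *
import pickle
m,im=pickle.load(open('f.pkl','rb'));print(reading(m,im,(613.5,-25.4)))
E
```

```text
9.3 [638.41324479  28.80085678 182.77489574] [1.79892099e+02 1.27205816e-01 1.55344341e+02]
(np.float64(3.125), np.float64(-30.0), (np.float32(34.824383), np.float64(-32.0), np.float64(4.0), np.float64(3.0)))
```

View pics/f.png

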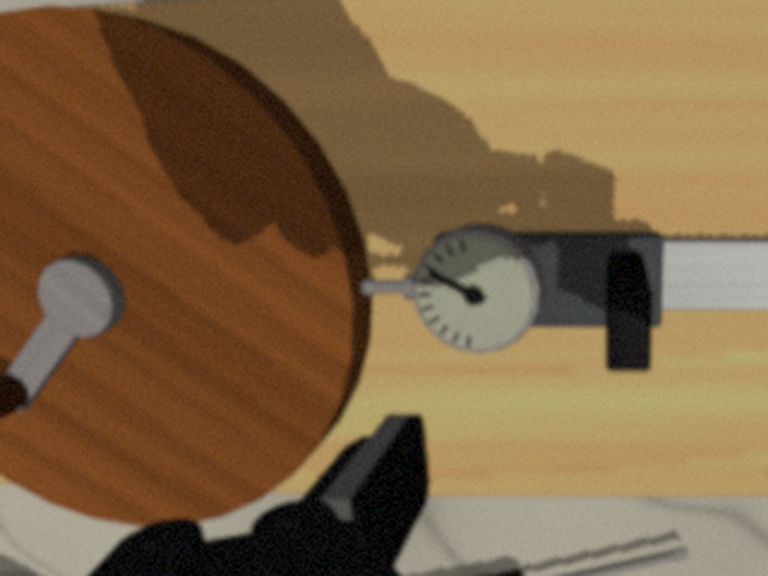

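Released at 3.1 mm, with the needle steady and the tip touching the tray. Now over to the knob.

Request:
jog_arm:
  steps:
    - [[-0.076,-0.468,-0.01],[0,0,0],1]
    - [[-0.076,-0.468,-0.01],[0,0,0],1]
    - [[-0.076,-0.468,-0.01],[0,0,0],1]
    - [[-0.076,-0.468,-0.01],[0,0,0],1]
    - [[-0.076,-0.468,-0.01],[0,0,0],1]
    - [[-0.076,-0.468,-0.01],[0,0,0],1]
    - [[-0.076,-0.468,-0.01],[0,0,0],1]
    - [[-0.076,-0.468,-0.01],[0,0,0],1]
    - [[0,0,0],[0,0,0.0444],1]
    - [[0,0,0],[0,0,0.0444],1]
    - [[0,0,0],[0,0,0.0444],1]
    - [[0,0,0],[0,0,0.0444],1]
    - [[0,0,0],[0,0,0.0444],1]
    - [[0,0,0],[0,0,0],1]
    - [[0,0,0],[0,0,0],1]

```text
time_s: 10.85
tcp_pos: [561.0, -244.9, 185.8]
tool_rot: [-179.9, -0.1, 115.6]
contact_force: [-0.3, -0.4, -0.0]
finger_gap: 85.4
grasp_force: 0.0
```

```bash
python3 look.py g 0 0 512 384 1.5; python3 -c "
from plant import *
print(get_obs()['joint_positions'])"
```

```text
10.85 [ 560.96639778 -244.91867842  185.84153185] [-1.79862937e+02 -8.69849471e-02  1.15556986e+02]
[-18.42095438  27.09900686  49.12119147 101.08390362 -22.81457898
  62.48108443  63.95488249]
```

View pics/g.png

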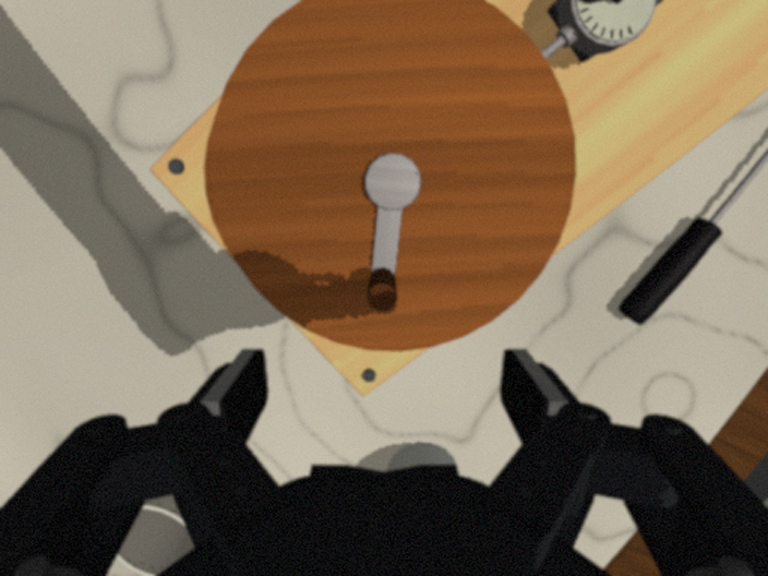

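The knob's top is at about (382,295) px in the enlarged picture and the hub at (392,182). I'll work out the knob position and check the edge profile again.

```bash
python3 - <<'E'
from h import *
import pickle
m,im=pickle.load(open('g.pkl','rb'))
A=np.array([537.5,-185.5])
for n,u,z in [('hub',(392,182),66),('knobtop',(382,296),108),('armbase',(383,270),66)]:
    P=atz(m,(u[0]/1.5,u[1]/1.5),z)[0];print(n,np.round(P,1),np.degrees(np.arctan2(*(P[:2]-A)[::-1])),np.hypot(*(P[:2]-A)))
th=np.radians(np.arange(180,300,4));rs=np.arange(105,142,.5);out=[]
for t in th:
    P=np.c_[A[0]+rs*np.cos(t),A[1]+rs*np.sin(t),np.full(len(rs),59.5)]
    p=proj(m,P).astype(np.float32)
    v=cv2.GaussianBlur(cv2.remap(im.astype(np.float32),p[:,:1],p[:,1:],cv2.INTER_LINEAR)[:,0],(1,9),0)
    out.append((round(np.degrees(t)),float(rs[np.linalg.norm(np.gradient(v,axis=0),axis=1).argmax()])))
print(out)
E
```

```text
hub [ 537.7 -186.6   66. ] -79.85731633853821 1.1440951838031426
knobtop [ 559.6 -246.8  108. ] -70.2010331811826 65.17090069667931
armbase [ 557.7 -241.8   66. ] -70.30508101813355 59.83365474991171
[(180, 122.0), (184, 122.0), (188, 122.0), (192, 123.5), (196, 124.5), (200, 125.5), (204, 125.5), (208, 126.0), (212, 126.0), (216, 125.5), (220, 125.0), (224, 124.5), (228, 125.0), (232, 122.5), (236, 122.0), (240, 122.5), (244, 122.5), (248, 122.5), (252, 122.5), (256, 122.5), (260, 122.5), (264, 122.5), (268, 122.5), (272, 122.0), (276, 122.5), (280, 122.5), (284, 122.5), (288, 138.5), (292, 122.5), (296, 122.5)]
```

Request:
jog_arm:
  steps:
    - [[-0.013,-0.028,0],[0,0,0.032],1]
    - [[0,0,0.49],[0,0,0],1]
    - [[0,0,0.49],[0,0,0],1]
    - [[0,0,0.49],[0,0,0],1]
    - [[0,0,0],[0,0,0],0.3]
    - [[0,0,0],[0,0,0],-0.5]
    - [[0,0,0],[0,0,0],-1]
    - [[0,0,0],[0,0,0],-1]
    - [[0,0,0],[0,0,0],-1]
    - [[0,0,0],[0,0,0],-1]
    - [[0,0,0],[0,0,0],-1]
    - [[0,0,0],[0,0,0],-1]

```text
time_s: 12.1
tcp_pos: [561.5, -248.2, 79.4]
tool_rot: [179.9, 0.1, 109.6]
contact_force: [-1.5, 0.1, 7.0]
finger_gap: 16.6
grasp_force: 58.4
```

Request:
jog_arm:
  steps:
    - [[0.0017,-0.0545,0],[0,0,0.02],-1]
    - [[0.0068,-0.1086,0],[0,0,0.04],-1]
    - [[0.0068,-0.1086,0],[0,0,0.04],-1]
    - [[0.0068,-0.1086,0],[0,0,0.04],-1]
    - [[0.0068,-0.1086,0],[0,0,0.04],-1]
    - [[0.0068,-0.1086,0],[0,0,0.04],-1]
    - [[0.0068,-0.1086,0],[0,0,0.04],-1]
    - [[0.0068,-0.1086,0],[0,0,0.04],-1]
    - [[0.0017,-0.0545,0],[0,0,0.02],-1]
    - [[0,0,0],[0,0,0],-1]

```text
time_s: 13.1
tcp_pos: [498.1, -238.8, 79.4]
tool_rot: [179.9, 0.0, 52.0]
contact_force: [-4.0, -0.0, 10.0]
finger_gap: 16.3
grasp_force: 59.4
```

Request:
jog_arm:
  steps:
    - [[0.0017,-0.0545,0],[0,0,0.02],-1]
    - [[0.0068,-0.1086,0],[0,0,0.04],-1]
    - [[0.0068,-0.1086,0],[0,0,0.04],-1]
    - [[0.0068,-0.1086,0],[0,0,0.04],-1]
    - [[0.0068,-0.1086,0],[0,0,0.04],-1]
    - [[0.0068,-0.1086,0],[0,0,0.04],-1]
    - [[0.0068,-0.1086,0],[0,0,0.04],-1]
    - [[0.0068,-0.1086,0],[0,0,0.04],-1]
    - [[0.0017,-0.0545,0],[0,0,0.02],-1]
    - [[0.0017,-0.0545,0],[0,0,0.02],-1]
    - [[0.0017,-0.0545,0],[0,0,0.02],-1]
    - [[0.0017,-0.0545,0],[0,0,0.02],-1]
    - [[0.0017,-0.0545,0],[0,0,0.02],-1]
    - [[0.0017,-0.0545,0],[0,0,0.02],-1]
    - [[0.0017,-0.0545,0],[0,0,0.02],-1]
    - [[0.0017,-0.0545,0],[0,0,0.02],-1]
    - [[0,0,0],[0,0,0],-1]
    - [[0,0,0],[0,0,0],-1]

```text
time_s: 14.9
tcp_pos: [480.5, -151.4, 79.3]
tool_rot: [-179.8, 0.4, -30.7]
contact_force: [-9.6, 7.0, 21.1]
finger_gap: 16.0
grasp_force: 61.0
```

```bash
python3 look.py i 0 0 512 384 1.2; python3 - <<'E'
from plant import *
import cv2
im=read_camera('side');cv2.imwrite('pics/j.png',cv2.resize(im[140:300,180:340,::-1],None,fx=3.7,fy=3.7,interpolation=cv2.INTER_CUBIC))
E
```

```text
14.9 [ 480.54081154 -151.36736641   79.30404582] [-179.81084939    0.39382161  -30.73638868]
```

View pics/i.png

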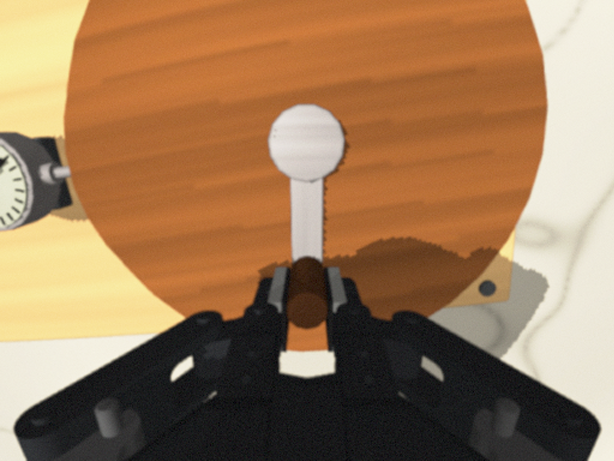

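The tray has turned about 142° and the dial is partly visible at the left edge. I'll release, rise, and read the dial.

Request:
jog_arm:
  steps:
    - [[0,0,0],[0,0,0],-0.5]
    - [[0,0,0],[0,0,0],0]
    - [[0,0,0],[0,0,0],0.6]
    - [[0,0,0],[0,0,0],1]
    - [[0,0,0],[0,0,0],1]
    - [[0,0,-0.4],[0,0,0],1]
    - [[0,0,-0.6],[0,0,0],1]
    - [[0,0,-0.6],[0,0,0],1]
    - [[0,0,-0.4],[0,0,0],1]
    - [[0,0,0],[0,0,0],1]
    - [[0,0,0],[0,0,0],1]

```text
time_s: 16.1
tcp_pos: [483.1, -152.2, 227.4]
tool_rot: [-179.8, -0.0, -30.7]
contact_force: [-0.7, 0.2, 0.0]
finger_gap: 85.2
grasp_force: 0.0
```

```bash
python3 look.py k 0 0 512 384 1.5; python3 - <<'E'
from needle import *
import pickle
m,im=pickle.load(open('k.pkl','rb'));print(reading(m,im,(613.5,-25.4)))
A=np.array([537.5,-185.5])
th=np.radians(np.arange(20,116,4));rs=np.arange(112,135,.5);out=[]
for t in th:
    P=np.c_[A[0]+rs*np.cos(t),A[1]+rs*np.sin(t),np.full(len(rs),59.5)]
    p=proj(m,P).astype(np.float32)
    v=cv2.GaussianBlur(cv2.remap(im.astype(np.float32),p[:,:1],p[:,1:],cv2.INTER_LINEAR)[:,0],(1,9),0)
    out.append((round(np.degrees(t)),float(rs[np.linalg.norm(np.gradient(v,axis=0),axis=1).argmax()])))
print(out)
E
```

```text
16.1 [ 483.07712737 -152.17788292  227.42995984] [-1.79823306e+02 -1.99178352e-02 -3.07235435e+01]
(np.float64(7.0), np.float64(32.0), (np.float32(52.678265), np.float64(32.0), np.float64(-3.0), np.float64(4.0)))
[(20, 121.0), (24, 121.0), (28, 120.5), (32, 121.0), (36, 121.0), (40, 120.5), (44, 121.0), (48, 121.5), (52, 123.0), (56, 123.0), (60, 124.0), (64, 124.0), (68, 125.5), (72, 124.5), (76, 124.5), (80, 123.5), (84, 123.0), (88, 122.0), (92, 121.0), (96, 120.5), (100, 121.0), (104, 121.5), (108, 121.0), (112, 121.5)]
```

View pics/k.png

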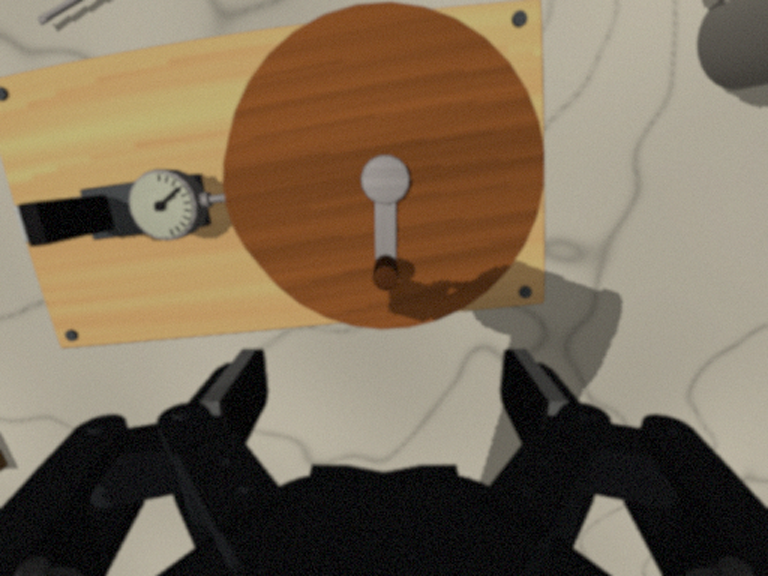

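The needle reads 7.0, a rise of 3.9 mm from 3.1. The edge profile puts the bump's middle within about 4° of the plunger, so the tray is at the high spot and at rest.

```bash
python3 -c "
from plant import *
print(close_job())"
```

```text
the job is handed in; nothing more can be done
None
```

I've handed the job in with the high spot at the plunger: the dial went from about 3.1 mm when I let go of the gauge to 7.0 mm now, and the tray's edge in the last picture puts the top within about 5° of the tip (limit about 9°).

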